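# Charge and start the deburring tumbler

### The arm

A 6-joint arm with a two-finger parallel gripper is mounted at the origin on the work surface; the furniture and walls round the work are solid. World frame = base frame: x ahead of the robot, y to its left, z up, the work surface at z = 0. Lengths are in m, angles in rad, forces in N, time in s.
With the tool pointing down it reaches from about 0.275 to 0.825 m from the base axis. Payload 4.9 kg.
Tool frame: the origin (TCP) lies midway between the tips of the shut fingers; the grasp point (between the pads) lies 19 mm behind it (bot.grip_depth is the distance from the TCP to the grasp point, in m); y points along the fingers, x is the direction in which the jaws open and shut, and the axes are right-handed (so a half turn about y gives the same grasp; the last joint's range is limited). The gripper opens to 85 mm and grips with 20 to 120 N. Pads are 22 mm wide; open, the fingers measure 114 mm over their backs; the gripper's body (76 mm by 85 mm) begins 54 mm behind the grasp point. The pads swing forward as they close: fully open they stand 13 mm farther back than shut.
Start: joints at [1.126, 0.326, -0.193, 1.052, 0, 1.437], TCP at [0.168, 0.524, 0.231] pointing down, gripper open.
Joint ranges: [-2.65, 2.65], [-0.97, 1.79], [-1.3, 1.35], [-1.93, 2.1], [-1.47, 1.37], [-3.14, 3.14]. Speed limits (rad/s): [2.57, 2.57, 3.14, 3.14, 3.14, 3.14].

### API

Orientations are given as a unit quaternion [w, x, y, z].
In Python, from cell import bot gives the robot as it stands. Calls block until the motion is done:
- bot.move_pose(position, orientation): joint-space move of the TCP to a pose.
- bot.move_linear(position, speed=0.15, rotation=None, until_force=None): straight line of the TCP; rotation=None keeps the orientation; speed is the mean speed in m/s. With until_force (N) it stops when the force on the tool has changed by that much, and returns True; else False.
- bot.goto_joints(angles): joint-space move.
- bot.set_gripper(opening, grasp_force=None): opening from 0.0 (shut) to 1.0 (fully open); grasp_force is the grip in N (None keeps the last); returns when the fingers have stopped.
- bot.wait(seconds).
- bot.solve_ik(position, orientation): joint angles nearest the present ones, or None.
- bot.camera(name): name is "side" or "top" or "wrist"; returns the picture (480x640x3 uint8, red, green, blue); there is no depth.
- bot.calibration(name): a dict with "mtx" (3x3 intrinsics, pixels), "extrinsics" (4x4, takes a point from world to camera coordinates); the wrist camera has in their place "hand_eye" (4x4, takes a point from camera to tool coordinates, whose origin is the TCP and whose axes are the tool frame's). Camera axes: x right, y down, z forward; pixel columns grow to the right and rows downward; lengths in m; the calibration is good to about 2 mm. The wrist camera is an equidistant fisheye: a pixel r from the principal point sees the ray r / f radians off the axis. A picture is of the moment at which its call begins: read the wrist's pose just before it. calibration takes no time and is no camera call.
A pose or a line that the arm cannot do raises bot.PlanningError and nothing moves.
- bot.close_job(): hands the job in, once; it reports no verdict.
Trained networks look in the newest picture that a camera, given by its name, has taken for a name from the list of things; names that differ only in an ending like _2 or _b are one class to them, and where a whole thing is asked for, a point or a joint stands for the part that bears it (a point fixed in the world has none). Each returns a list of dicts, best first, with "confidence" (0 to 1); they miss things now and then, are a little off and sometimes report something else, mostly with a low value. They report only what shows in the picture. A call takes as long as a camera call. They do not tell look-alikes from the thing itself.
- bot.search_frame(camera, thing): "bbox" ([left, top, width, height] in pixels, round what is visible of it).
Readings, each from a call of its own:
- bot.read_clock(): time.
- bot.read_joint_positions(): joint angles.
- bot.read_joint_vel(): joint speeds.
- bot.read_joint_efforts(): joint torques, N m.
- bot.read_position(): TCP position.
- bot.read_tool_rot(): TCP orientation.
- bot.read_ft_force(): force on the tool from outside, world axes, zero at the start.
- bot.read_moment(): the same for the moment, N m.
- bot.read_gripper_width(): opening from 0.0 (shut) to 1.0 (fully open).
Only numpy, scipy, OpenCV 4.12 (cv2) and the standard library are available. Lean on these libraries where they do the work, as an engineer would, in place of code of your own. Each camera call takes 0.05 s, during which the arm holds its last target. There are 200 camera calls.

### The job

Deburr the bare metal fittings lying on the bench (four to six of them: sleeve, drilled block, pipe tee, pipe elbow, clevis fork, flanged hub): first put every one of them into the tumbler's loading tray, then swing the tray right up by its handle so that the whole batch slides into the tub, and bring the tray all the way back down. When all of them are in the tub and the tray is down, press the start button (the one in the steel ring) until it snaps over and stays in; leave the other things on the bench where they are.

Things in the scene. Friction and masses are not known exactly. Their poses are not given: they have to be found in the camera images.
- tumbler: Grey bench tumbler, 335 x 265 x 203 mm. Origin: bench top below the middle of the tray hinge; x from tray to tub, y along the hinge. Tray over a plinth (x -155 to 0 mm), open tub (x 0 to 90, y -125 to 125, floor z 20, front wall to z 128, sides to z 190), drive housing (x 90 to 166, top z 202) bearing the start button in a steel ring and, 124 mm to its +y side, a fixed black timer dial.
- tray (a joint): Tilt of the loading tray, rad, grows as the handle is lifted. 0 = down, resting, its floor sloping 0.26 rad (15 deg) down to the handle end; 1.48 = fully up, floor 70 deg steep, so that parts slide into the tub. Damped hinge: let go, the tray sinks back down in one to two seconds. 3 N at the handle lifts it empty, up to 8 N loaded.
- tray_in (a point): Middle of the tray floor, on its upper face; turns with the tray: x along the floor to the tub, y along the hinge, z square to the floor. Inside 142 mm (x) by 238 mm (y); walls 46 mm high at the handle end and both sides, open towards the tub; the open edge, at the hinge, is 73 mm from this point. With the tray down, wall tops are at most 185 mm above the bench.
- tray_hinge (a point): Point on the tray's hinge axis (which runs along y), 134 mm above the bench, middle of the tray's width; the frame turns with the tray (axes as tray_in). In this frame tray_in is at (-73, 0, 6) mm and tray_handle at (-190, 0, 38) mm.
- tray_handle (a point): Middle of the tray's round handle bar, 13 mm thick, 120 mm long along y of the tumbler, 40 mm out from the tray's end wall (34 mm free between), held by a rod at each end. 122 mm above the bench with the tray down, 326 mm fully up. Pinched across, the bar can turn between the fingers.
- tub_in (a point): Middle of the tub's floor; axes as the tumbler's. The tub is 90 mm (x) by 250 mm (y) inside.
- start_top (a point): Top of the start button, a black mushroom 36 mm across that travels 8 mm straight down, on the drive housing, 230 mm above the bench when out.
- start (a joint): Travel of the start button, m: 0 = out, 0.008 = fully in. It resists with 4 to 5 N, gives way, snaps over at 0.005 and stays in by itself; let go before that, it springs back out. Pressed again when in, it stays in.
- sleeve: Turned alloy sleeve, fitting, lying: 72 mm long (its x), 15 mm thick. Origin at the middle of its underside.
- block: Drilled square steel block, fitting, 76 mm long (its x), 26 x 26 mm. Origin at the middle of its underside.
- tee: Steel pipe tee, fitting, 26 mm thick, lying flat: run 90 mm long along its x at y = -8 mm, branch along +y to y = 37 mm. Origin on its underside; tube axes 13 mm above it.
- elbow: Steel pipe elbow, fitting, 26 mm thick, lying flat: corner at (-22, -22) mm, one leg along +x and one along +y, each 65 mm from the corner. Origin on its underside; tube axes 13 mm above it.
- clevis: Steel clevis fork, fitting: 30 x 30 mm fork (x -10 to 36 mm) with a shank 18 mm thick (x -42 to -8 mm, 15 mm above the origin). Origin on the underside of the fork.
- hub: Steel flanged hub, fitting, standing on its flange: flange 56 mm across and 8 mm thick, tube 27 mm thick up to z = 54 mm. Origin at the middle of the flange's underside; z along the tube.
- glue: Bystander: small white dropper bottle, 29 mm thick, 80 mm high, standing among the fittings. Origin under it.
- parts_box: Bystander: clear lidded box of small parts, 57 x 77 x 41 mm, standing among the fittings. Origin under it.
- caliper: Bystander: caliper, 69 x 202 x 14 mm, lying near the robot.
- screwdriver: Bystander: red-handled screwdriver, 188 mm long, lying to the left, near the robot.
- tape: Bystander: roll of tape, 100 mm across, 25 mm high, to the left.
Things that resemble listed ones, but are neither listed nor needed, are in the scene too. What is shaped like the tee but pink is not meant. What is shaped like the block but orange is not meant.

How it is judged:
On the way, in this order (a step that is already met when the one before it is completed fails the run):
1. every fitting on the bench lies in the loading tray, with the tray down (x of sleeve in the frame of tray_in between -0.085 and 0.078 m and y of sleeve in the frame of tray_in between -0.125 and 0.125 m and z of sleeve in the frame of tray_in between -0.01 and 0.07 m and x of block in the frame of tray_in between -0.085 and 0.078 m and y of block in the frame of tray_in between -0.125 and 0.125 m and z of block in the frame of tray_in between -0.01 and 0.07 m and x of tee in the frame of tray_in between -0.085 and 0.078 m and y of tee in the frame of tray_in between -0.125 and 0.125 m and z of tee in the frame of tray_in between -0.01 and 0.07 m and x of elbow in the frame of tray_in between -0.085 and 0.078 m and y of elbow in the frame of tray_in between -0.125 and 0.125 m and z of elbow in the frame of tray_in between -0.01 and 0.07 m and x of clevis in the frame of tray_in between -0.085 and 0.078 m and y of clevis in the frame of tray_in between -0.125 and 0.125 m and z of clevis in the frame of tray_in between -0.01 and 0.07 m and x of hub in the frame of tray_in between -0.085 and 0.078 m and y of hub in the frame of tray_in between -0.125 and 0.125 m and z of hub in the frame of tray_in between -0.01 and 0.07 m and value of joint tray below 0.08 rad), for 0.3 s.
2. the loading tray is swung up to tip (value of joint tray above 1 rad), for 0.2 s.
3. every fitting lies in the tub and the loading tray is back down (x of sleeve in the frame of tub_in between -0.055 and 0.055 m and y of sleeve in the frame of tub_in between -0.135 and 0.135 m and z of sleeve in the frame of tub_in between -0.02 and 0.115 m and x of block in the frame of tub_in between -0.055 and 0.055 m and y of block in the frame of tub_in between -0.135 and 0.135 m and z of block in the frame of tub_in between -0.02 and 0.115 m and x of tee in the frame of tub_in between -0.055 and 0.055 m and y of tee in the frame of tub_in between -0.135 and 0.135 m and z of tee in the frame of tub_in between -0.02 and 0.115 m and x of elbow in the frame of tub_in between -0.055 and 0.055 m and y of elbow in the frame of tub_in between -0.135 and 0.135 m and z of elbow in the frame of tub_in between -0.02 and 0.115 m and x of clevis in the frame of tub_in between -0.055 and 0.055 m and y of clevis in the frame of tub_in between -0.135 and 0.135 m and z of clevis in the frame of tub_in between -0.02 and 0.115 m and x of hub in the frame of tub_in between -0.055 and 0.055 m and y of hub in the frame of tub_in between -0.135 and 0.135 m and z of hub in the frame of tub_in between -0.02 and 0.115 m and value of joint tray below 0.08 rad), for 0.3 s.
4. the start button has snapped over and stays in (value of joint start above 0.0065 m), for 0.3 s.
At the end, for the whole second after the job is handed in: Every fitting that was on the bench is at rest in the tub (its origin within the tub's walls, no more than 115 mm above the tub floor), the loading tray is down (within 0.08 rad) and the start button stays in (more than 6.5 mm) (all of step 3 and value of joint start above 0.0065 m and linear speed of each of sleeve, block, tee, elbow, clevis, hub below 0.03 m/s); the robot touches nothing.
It fails at once if a bystander is moved more than 4 cm (distance of any of glue, parts_box, caliper, screwdriver, tape from where it was at the start of the episode above 0.04 m).
Of sleeve, block, tee, elbow, clevis, hub only 4 to 6 are there at a start; the rules pass over those that are not, and their reading is None.
At some moment in a run one of sleeve, block, tee, elbow, clevis, hub may be knocked a few centimetres aside while the robot is not near it.
Once in a run the grip may slacken for a moment while it holds something.
It also fails if it takes over 210 s, if anything falls off the work surface, if the arm or the gripper's body presses on something with over 40 N, if the wrist force passes 120 N, or if a joint passes its speed limit or range.

## Working session

There is one attempt and no reset: what is moved stays moved. The work goes in short steps, each a Python script; the robot and the scene stay as the last script left them, time stands still between calls to the robot, and variables do not carry over. Pictures are saved under pics/ and viewed, about 12 in all and at most 16, crops included, and the job is handed in when it is done.

```bash
mkdir -p pics; ls
python3 - <<'E'
from cell import bot
import cv2, numpy as np
for c in ("top","side"):
    im=bot.camera(c); cv2.imwrite(f"pics/{c}0.png",im[:,:,::-1])
    k=bot.calibration(c); print(c,np.round(k["mtx"],1).tolist(),np.round(k["extrinsics"],3).tolist())
    for t in "tumbler tray_handle start_top sleeve block tee elbow clevis hub glue parts_box caliper screwdriver tape".split():
        try:
            r=bot.search_frame(c,t); print(t,[(np.round(d["bbox"]).astype(int).tolist(),round(d["confidence"],2)) for d in r[:4]])
        except Exception as e: print(t,e)
k=bot.calibration("wrist"); print({a:np.round(b,3).tolist() for a,b in k.items()})
print(bot.read_clock())
E
```

```text
pics
top [[570.1, 0.0, 323.7], [0.0, 570.1, 238.5], [0.0, 0.0, 1.0]] [[0.017, -1.0, -0.019, 0.018], [-0.991, -0.015, -0.135, 0.497], [0.134, 0.021, -0.991, 1.484], [0.0, 0.0, 0.0, 1.0]]
tumbler [([181, 152, 162, 132], 0.94)]
tray_handle [([253, 167, 90, 112], 0.97), ([477, 256, 18, 13], 0.73)]
start_top [([202, 175, 10, 13], 0.54), ([387, 168, 31, 21], 0.28)]
sleeve []
block [([354, 231, 27, 17], 0.79), ([388, 253, 29, 16], 0.56)]
tee [([358, 291, 34, 24], 0.96), ([388, 166, 30, 26], 0.76)]
elbow [([201, 170, 15, 16], 0.47)]
clevis [([433, 180, 31, 19], 0.55)]
hub []
glue [([476, 256, 20, 17], 0.7), ([390, 168, 29, 22], 0.7)]
parts_box [([471, 210, 31, 30], 0.83)]
caliper [([407, 298, 76, 29], 0.75)]
screwdriver [([204, 300, 65, 10], 0.78), ([252, 170, 92, 108], 0.25)]
tape [([153, 260, 42, 36], 0.92), ([396, 209, 11, 22], 0.24)]
side [[526.2, 0.0, 323.4], [0.0, 526.2, 239.3], [0.0, 0.0, 1.0]] [[0.997, -0.073, 0.022, -0.485], [-0.024, -0.577, -0.816, 0.161], [0.072, 0.813, -0.578, 1.268], [0.0, 0.0, 0.0, 1.0]]
tumbler [([402, 376, 24, 36], 0.67), ([280, 159, 109, 136], 0.57)]
tray_handle [([279, 205, 105, 64], 0.86)]
start_top [([398, 334, 30, 36], 0.45)]
sleeve [([347, 350, 32, 9], 0.55)]
block [([325, 308, 21, 27], 0.73), ([299, 342, 20, 36], 0.72)]
tee [([398, 333, 29, 37], 0.98), ([245, 314, 28, 36], 0.71)]
elbow []
clevis [([402, 375, 22, 36], 0.59)]
hub []
glue []
parts_box [([354, 413, 34, 48], 0.87), ([267, 198, 17, 20], 0.69)]
caliper [([227, 363, 37, 85], 0.8)]
screwdriver [([255, 221, 8, 38], 0.75)]
tape [([265, 197, 19, 25], 0.58)]
{'mtx': [[371.648, 0.0, 316.776], [0.0, 371.648, 244.939], [0.0, 0.0, 1.0]], 'hand_eye': [[1.0, 0.0, 0.002, 0.0], [-0.001, -0.258, 0.966, -0.142], [0.0, -0.966, -0.258, 0.066], [0.0, 0.0, 0.0, 1.0]]}
1.5
```

Run:
```python
import cv2
a=cv2.imread("pics/top0.png")[130:350,140:520]; cv2.imwrite("pics/top0c.png",cv2.resize(a,(800,463),interpolation=cv2.INTER_CUBIC))
```

```text
(no output)
```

View pics/top0c.png

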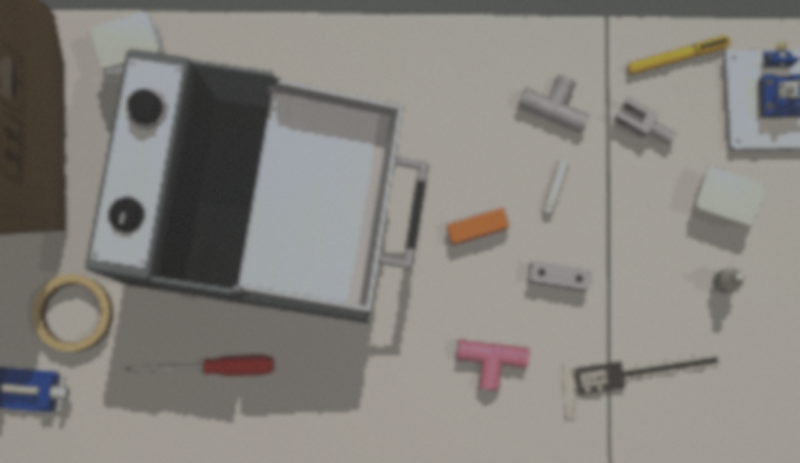

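View pics/side0.png

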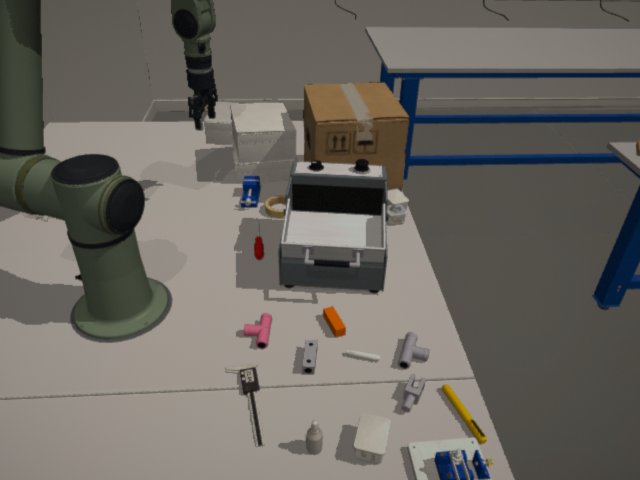

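```bash
cat > h.py <<'E'
from cell import bot
import cv2, numpy as np
from scipy.spatial.transform import Rotation as R
from scipy.optimize import least_squares
def quat(M):
    q=R.from_matrix(M).as_quat(); return [q[3],q[0],q[1],q[2]]
def down(th):   # jaws open along angle th
    c,s=np.cos(th),np.sin(th); return np.array([[c,0,-s],[s,0,c],[0,-1,0]])
def toolpose():
    q=bot.read_tool_rot(); return np.array(bot.read_position()),R.from_quat([q[1],q[2],q[3],q[0]]).as_matrix()
def top_world(u,v,z,cam="top"):
    k=bot.calibration(cam);K=np.array(k["mtx"]);E=np.array(k["extrinsics"])
    d=E[:3,:3].T@np.linalg.inv(K)@[u,v,1]; o=-E[:3,:3].T@E[:3,3]
    return (o+d*(z-o[2])/d[2])
def proj(P,cam="top"):
    k=bot.calibration(cam);K=np.array(k["mtx"]);E=np.array(k["extrinsics"])
    c=np.asarray(P)@E[:3,:3].T+E[:3,3]; p=c@K.T; return p[:,:2]/p[:,2:]
def wproj(P,pose):  # world->wrist pixel
    k=bot.calibration("wrist");H=np.array(k["hand_eye"]);K=np.array(k["mtx"]);p,M=pose
    t=(np.asarray(P)-p)@M; c=(t-H[:3,3])@H[:3,:3]
    r=np.linalg.norm(c[...,:2],axis=-1); a=np.arctan2(r,c[...,2]); s=np.where(r>1e-9,a/np.maximum(r,1e-9),0)
    return np.stack([K[0,0]*s*c[...,0]+K[0,2],K[1,1]*s*c[...,1]+K[1,2]],-1)
def ortho(im,pose,x0,x1,y0,y1,z,res=0.001):
    """image: up = +x world, left = +y world"""
    xs=np.arange(x1,x0,-res); ys=np.arange(y1,y0,-res); Y,X=np.meshgrid(ys,xs)
    uv=wproj(np.stack([X,Y,np.full_like(X,z)],-1),pose).astype(np.float32)
    return cv2.remap(im,uv[...,0],uv[...,1],cv2.INTER_LINEAR)
def wshot():
    pose=toolpose(); return bot.camera("wrist"),pose
E
cat > t.py <<'E'
from h import *
def tp(x,z): c,s=np.cos(.26),np.sin(.26); return (x*c-z*s, .134+x*s+z*c)
hx,hz=tp(-.190,.038); wx,wz=tp(-.150,.052)
pts=[((hx,-.06,hz),(427,163)),((hx,.06,hz),(410,262)),((.166,-.1325,.202),(128,53)),((.166,.1325,.202),(88,265)),((.09,-.1325,.202),(190,65)),((.09,.1325,.202),(152,270)),((wx,-.123,wz),(398,107)),((wx,.123,wz),(368,318))]
P=np.array([p for p,_ in pts]);U=np.array([q for _,q in pts])/2.105+[140,130]
def tw(s,P):
    c,n=np.cos(s[2]),np.sin(s[2]); P=np.asarray(P); return np.stack([s[0]+c*P[...,0]-n*P[...,1],s[1]+n*P[...,0]+c*P[...,1],P[...,2]],-1)
if __name__=="__main__":
    f=least_squares(lambda s:(proj(tw(s,P))-U).ravel(),[.5,.1,1.6],loss="soft_l1"); print(f.x,np.round(f.fun.reshape(-1,2),1).tolist())
    s=f.x; print("handle",tw(s,(hx,0,hz)),"trayin",tw(s,(*np.array([tp(-.073,.006)[0],0]),tp(-.073,.006)[1])))
    for n,c,z in [("start",(145,105),.23),("dial",(126,215),.23),("tee",(553,105),.013),("clevis",(645,122),.015),("sleeve",(556,188),.0075),("block",(560,275),.013),("glue",(728,280),.04),("pbox",(730,195),.04),("orange",(478,226),.013),("pink",(492,360),.013),("cal",(600,380),.01)]:
        print(n,np.round(top_world(c[0]/2.105+140,c[1]/2.105+130,z),3))
E
python3 t.py
```

```text
[0.52806688 0.17849822 1.43702291] [[-0.8, 1.1], [0.2, 0.9], [-0.7, -3.4], [-1.7, 3.6], [0.7, -4.6], [-0.6, 6.0], [2.9, -0.7], [2.2, -3.5]]
handle [ 0.50227444 -0.01315719  0.12187751] trayin [0.51845203 0.10705334 0.12103146]
start [0.605 0.294 0.23 ]
dial [0.481 0.31  0.23 ]
tee [ 0.664 -0.187  0.013]
clevis [ 0.643 -0.305  0.015]
sleeve [ 0.556 -0.191  0.008]
block [ 0.443 -0.195  0.013]
glue [ 0.437 -0.401  0.04 ]
pbox [ 0.545 -0.405  0.04 ]
orange [ 0.504 -0.091  0.013]
pink [ 0.334 -0.11   0.013]
cal [ 0.311 -0.246  0.01 ]
```

Run:
```python
from h import *
bot.move_linear([.168,.524,.38])
print(bot.solve_ik([.55,-.2,.30],quat(down(0))),bot.solve_ik([.55,-.2,.30],quat(down(np.pi))))
bot.move_pose([.55,-.15,.36],quat(down(0)))
bot.move_linear([.55,-.2,.28],speed=.25)
im,pose=wshot(); np.save("s.npy",im); np.savez("pose.npz",p=pose[0],M=pose[1])
o=ortho(im,pose,.30,.78,-.45,.1,.013); cv2.imwrite("pics/ortho.png",o[:,:,::-1]); print(o.shape,pose[0],bot.read_clock(),bot.read_joint_positions())
for t in "sleeve block tee elbow clevis hub".split():
    print(t,[(np.round(d["bbox"]).astype(int).tolist(),round(d["confidence"],2)) for d in bot.search_frame("wrist",t)[:3]])
```

```text
[-0.47486634  0.36020202  0.03215616  1.24275046  0.          1.09592999] [-0.47486634  0.36020202  0.03215616  1.24275046  0.         -2.04566267]
(480, 550, 3) [ 0.55007818 -0.19942354  0.28044115] 5.95 [-4.73727778e-01  3.66204020e-01 -5.65751468e-03  1.19739304e+00
  4.66642827e-04  1.09626405e+00]
sleeve [([292, 183, 62, 28], 0.78), ([384, 155, 67, 83], 0.72)]
block [([207, 170, 30, 70], 0.86), ([185, 0, 156, 18], 0.7), ([251, 70, 49, 76], 0.56)]
tee [([386, 157, 66, 81], 0.75), ([102, 96, 54, 81], 0.6), ([100, 210, 63, 117], 0.21)]
elbow [([99, 209, 63, 118], 0.42)]
clevis [([368, 260, 55, 67], 0.58)]
hub []
```

View pics/ortho.png

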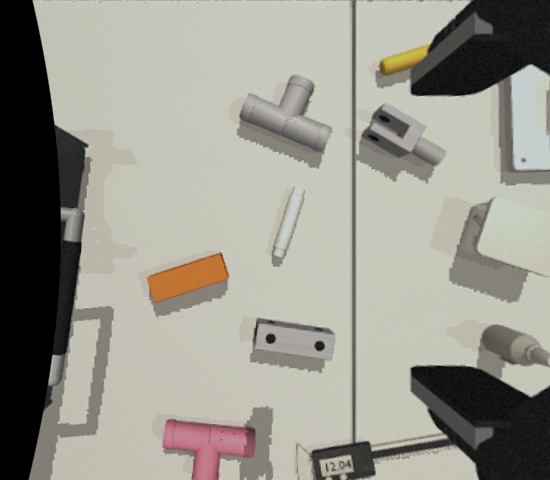

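Run:
```python
from h import *
bot.move_linear([.52,.12,.40],speed=.3)
im,pose=wshot(); np.savez("pose2.npz",p=pose[0],M=pose[1])
c=im[:, :]; cv2.imwrite("pics/tumb.png",c[:,:,::-1]); print(pose[0],bot.read_clock())
from t import *
s=[.528,.1785,1.437]
for n,p in [("start",(.605,.294,.23)),("dial",(.481,.31,.23))]: print(n,wproj(np.array(p),pose))
print(np.round(wproj(tw(s,P),pose)).tolist())
```

```text
[0.5198337  0.11921554 0.39943763] 7.5917
start [416.98567121  27.79635042]
dial [271.36369355   7.21684877]
[[351.0, 318.0], [255.0, 306.0], [482.0, 17.0], [212.0, -23.0], [476.0, 88.0], [198.0, 48.0], [409.0, 305.0], [202.0, 279.0]]
```

View pics/tumb.png

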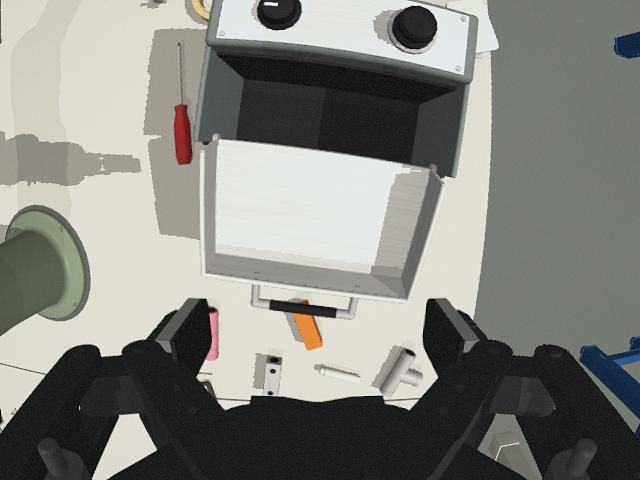

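```bash
cat > fit.py <<'E'
from h import *
from t import tw,tp,hx,hz,wx,wz
d=np.load("pose2.npz");pose=(d["p"],d["M"])
fx,fz=tp(0,.052)
pts=[((hx,-.06,hz),(353,315)),((hx,.06,hz),(254,303)),((wx,-.123,wz),(408,298)),((wx,.123,wz),(203,274)),((fx,-.123,fz),(443,180)),((fx,.123,fz),(203,143)),((.128,-.062,.23),(414,22)),((.128,.062,.23),(279,6))]
P=np.array([a for a,_ in pts]);U=np.array([b for _,b in pts])
f=least_squares(lambda s:(wproj(tw(s,P),pose)-U).ravel(),[.528,.178,1.437],loss="soft_l1")
print(f.x,np.round(f.fun.reshape(-1,2),1).tolist())
print("start",tw(f.x,(.128,-.062,.23)),"handle",tw(f.x,(hx,0,hz)))
E
python3 fit.py
```

```text
[0.52933422 0.18350834 1.42982908] [[-2.2, -0.7], [1.1, -1.4], [1.5, 4.1], [-1.0, 0.4], [3.7, 3.8], [-2.1, 5.7], [6.8, -1.6], [-1.7, -8.1]]
start [0.60870332 0.3015276  0.23      ] handle [ 0.50216373 -0.00795656  0.12187751]
```

```bash
cat > pp.py <<'E'
from h import *
from t import tw,tp
S=[.529,.182,1.432]
TH=S[2]
def trayw(x,y): a,b=tp(x-.073,.006); return tw(S,(a,y,b))
def ori(pos,th):
    """of th, th+-pi pick reachable with least last-joint motion"""
    q0=np.array(bot.read_joint_positions()); best=None
    for t in (th,th+np.pi,th-np.pi):
        q=bot.solve_ik(list(pos),quat(down(t)))
        if q is not None:
            c=abs(q[5]-q0[5])
            if best is None or c<best[0]: best=(c,t)
    return best[1]
def survey():
    bot.move_pose([.55,-.2,.28],quat(down(0))); im,pose=wshot()
    return ortho(im,pose,.30,.78,-.45,.1,.013)
def shift(o,col,row,h=48):
    ref=cv2.imread("pics/ortho.png")[:,:,::-1]; t=ref[row-h:row+h,col-h:col+h]
    m=cv2.matchTemplate(o,np.ascontiguousarray(t),cv2.TM_CCOEFF_NORMED); _,v,_,l=cv2.minMaxLoc(m); return round(v,3),(l[0]+h-col,l[1]+h-row)
def pick(x,y,th,zt=.003,op=1.0,force=60):
    bot.set_gripper(op); t=ori((x,y,.12),th); q=quat(down(t))
    bot.move_pose([x,y,.12],q); hit=bot.move_linear([x,y,zt],speed=.12,until_force=15)
    z=bot.read_position()[2]
    bot.set_gripper(0,grasp_force=force); w0=bot.read_gripper_width()
    bot.move_linear([x,y,.14],speed=.2); w1=bot.read_gripper_width()
    print("pick hit",hit,"z",round(z,4),"w mm",round(w0*85,1),round(w1*85,1),"clk",bot.read_clock()); return t,w1
def place(tx,ty,w,clear=.014,zt=.003,flip=False,extra=.014):
    p=trayw(tx,ty); t=ori((p[0],p[1],.30),TH); q=quat(down(t))
    c=bot.read_position(); bot.move_linear([c[0],c[1],.27],speed=.3)
    bot.move_pose([p[0],p[1],.27],q); wb=bot.read_gripper_width()
    hit=bot.move_linear([p[0],p[1],p[2]+zt+clear],speed=.15,until_force=12); z=bot.read_position()[2]
    bot.set_gripper(min(1,w+extra/.085)); bot.move_linear([p[0],p[1],.30],speed=.25)
    print("place w",round(wb*85,1),"hit",hit,"z-target",round(z-p[2]-zt-clear,4),"clk",bot.read_clock())
E
python3 - <<'E'
from pp import *
o=survey()
for n,c,r in [("tee",286,112),("clevis",403,134),("sleeve",288,223),("block",294,340)]: print(n,shift(o,c,r))
t,w=pick(.673,-.191,-.34,zt=.0)
if w*85>10: place(-.015,.062,w)
E
```

```text
tee (0.993, (0, 0))
clevis (0.989, (0, 0))
sleeve (0.976, (0, 0))
block (0.991, (0, 0))
pick hit False z 0.0011 w mm 56.1 55.9 clk 12.35
place w 56.2 hit False z-target 0.0006 clk 16.4667
```

Run:
```python
from pp import *
o=survey(); cv2.imwrite("pics/o2.png",o[:,:,::-1])
r={n:shift(o,c,rr) for n,c,rr in [("clevis",403,134),("sleeve",288,223),("block",294,340)]}; print(r)
if r["block"][0]>.95:
    dx,dy=r["block"][1]
    t,w=pick(.4416-dy*.001,-.192-dx*.001,-.142,op=.75)
    if w*85>10: place(-.028,-.065,w)
o=survey(); cv2.imwrite("pics/o3.png",o[:,:,::-1])
print({n:shift(o,c,rr) for n,c,rr in [("clevis",403,134),("sleeve",288,223)]})
```

```text
{'clevis': (0.425, (0, 1)), 'sleeve': (0.953, (0, 0)), 'block': (0.988, (0, 0))}
pick hit False z 0.0036 w mm 24.8 24.4 clk 21.15
place w 24.6 hit False z-target 0.001 clk 25.075
{'clevis': (0.472, (-29, 80)), 'sleeve': (0.956, (0, 0))}
```

Clevis was knocked; sleeve first, then look.

Run:
```python
from pp import *
t,w=pick(.557,-.1885,1.279,zt=.001,op=.6)
if w*85>5: place(.04,.062,w)
im,pose=wshot(); a=im[0:320,130:530]
o=survey(); cv2.imwrite("pics/mix.png",np.hstack([cv2.resize(a,(400,320)),cv2.resize(o[0:320,200:600],(350,320))])[:,:,::-1])
```

```text
pick hit False z 0.0018 w mm 13.0 13.1 clk 30.0417
place w 13.1 hit False z-target 0.0007 clk 33.975
```

View pics/mix.png

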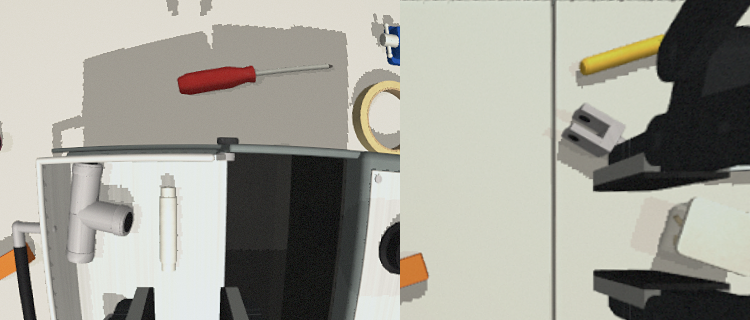

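Run:
```python
from pp import *
t,w=pick(.647,-.295,-.51,zt=.002,op=.9)
if w*85>10: place(.028,-.062,w)
bot.move_pose([.52,.06,.42],quat(down(0)))
im,pose=wshot(); np.savez("pose3.npz",p=pose[0],M=pose[1]); cv2.imwrite("pics/tray2.png",cv2.resize(im[40:400,140:500],(600,600))[:,:,::-1])
```

```text
pick hit False z 0.0031 w mm 29.1 28.8 clk 39.3
place w 29.0 hit False z-target 0.0009 clk 43.5
```

View pics/tray2.png

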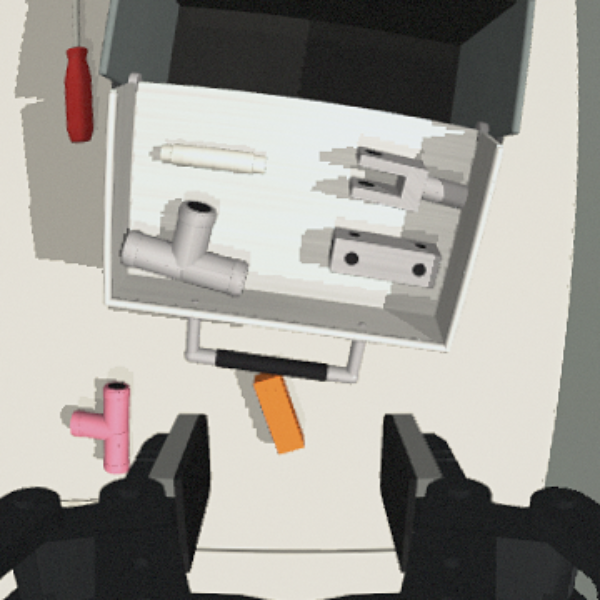

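Run:
```python
from pp import *
from t import hx,hz
d=np.load("pose3.npz");pose=(d["p"],d["M"])
def w(px,z):
    return least_squares(lambda q:wproj(np.array([q[0],q[1],z]),pose)-np.array(px)/1.6667-[140,40],[.5,0]).x
print("bar",w((272,365),.122),w((192,356),.122),w((353,379),.122),"model",tw(S,(hx,0,hz)))
for a in (0,.5,1,1.48):
    f=.26-a; p=tw(S,(-.19*np.cos(f)-.038*np.sin(f),0,.134-.19*np.sin(f)+.038*np.cos(f)-.019))
    print([np.round(bot.solve_ik(list(p),quat(down(t))),2).tolist() if bot.solve_ik(list(p),quat(down(t))) is not None else None for t in (TH,TH-np.pi)])
bot.camera("top")
for t in ("elbow","hub"): print(t,[(np.round(x["bbox"]).astype(int).tolist(),round(x["confidence"],2)) for x in bot.search_frame("top",t)])
```

```text
bar [ 0.50215408 -0.008864  ] [ 0.44251573 -0.00213194] [ 0.56256205 -0.01974478] model [ 0.50224522 -0.00952344  0.12187751]
[[-0.17, 0.37, -0.5, 0.71, 0.0, -0.03], [-0.17, 0.37, -0.5, 0.71, 0.0, 3.11]]
[[-0.13, 0.27, -0.36, 0.94, 0.0, 0.01], [-0.13, 0.27, -0.36, 0.94, 0.0, -3.13]]
[[-0.01, 0.24, -0.2, 1.12, 0.0, 0.13], [-0.01, 0.24, -0.2, 1.12, 0.0, -3.01]]
[[0.15, 0.28, -0.06, 1.23, 0.0, 0.29], [0.15, 0.28, -0.06, 1.23, 0.0, -2.85]]
elbow [([316, 179, 26, 80], 0.75), ([181, 154, 163, 119], 0.16)]
hub [([315, 182, 28, 78], 0.45)]
```

```bash
cat > lift.py <<'E'
from pp import *
def hb(a,dz=0):
    f=.26-a; return tw(S,(-.19*np.cos(f)-.038*np.sin(f),0,.134-.19*np.sin(f)+.038*np.cos(f)-.019+dz))
def arc(a0,a1,n,speed):
    for a in np.linspace(a0,a1,n+1)[1:]:
        bot.move_linear(list(hb(a)),speed=speed)
        w=bot.read_gripper_width()*85; print(round(a,2),"w",round(w,1),"F",np.round(bot.read_ft_force(),1).tolist())
        if w<9: return False
    return True
E
python3 - <<'E'
from lift import *
q=quat(down(TH)); bot.set_gripper(.38)
bot.move_pose(list(hb(0,.12)),q)
print("hit",bot.move_linear(list(hb(0)),speed=.1,until_force=10))
bot.set_gripper(0,grasp_force=70); print(bot.read_gripper_width()*85,np.round(bot.read_ft_force(),1),bot.read_clock())
ok=arc(0,1.47,10,.12); print(ok)
bot.wait(1.5); bot.read_gripper_width()
im=bot.camera("side"); im2=bot.camera("wrist")
cv2.imwrite("pics/up.png",np.hstack([cv2.resize(im[120:320,230:430],(400,400)),cv2.resize(im2,(533,400))[:,:400]])[:,:,::-1]); print(bot.read_gripper_width()*85,bot.read_clock())
E
```

```text
hit True
9.39006313048726 [-1.2 -2.6  5.1] 48.0167
0.15 w 9.7 F [-4.2, -3.9, -4.9]
0.29 w 9.6 F [-3.6, -5.7, -4.8]
0.44 w 9.6 F [-4.7, -7.6, -5.4]
0.59 w 9.7 F [-6.5, -11.0, 0.1]
0.74 w 9.6 F [-9.1, -13.3, 3.7]
0.88 w 9.2 F [-12.0, -17.5, 11.9]
1.03 w 9.7 F [-13.6, -18.4, 19.1]
1.18 w 9.5 F [-14.7, -13.0, 26.6]
1.32 w 9.1 F [-14.6, -8.2, 26.7]
1.47 w 9.1 F [-11.6, -3.2, 21.4]
True
9.288307885015433 53.45
```

View pics/up.png

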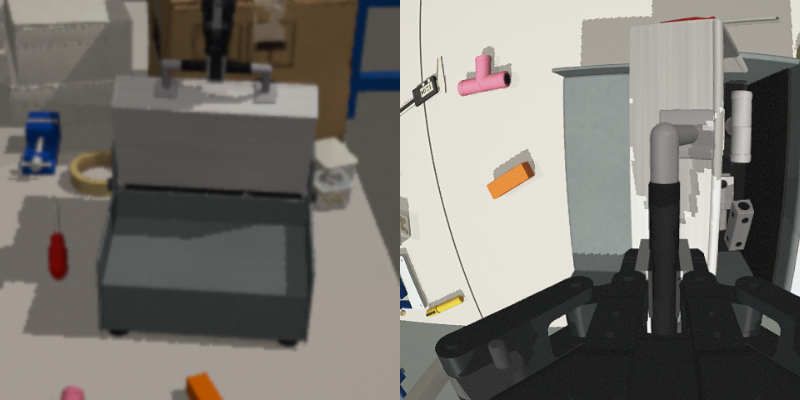

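Run:
```python
from lift import *
arc(1.47,0,10,.12)
bot.set_gripper(.38); bot.wait(.3)
bot.move_linear(list(hb(0,.15)),speed=.15); bot.wait(.5)
bot.move_linear([.50,.10,.42],speed=.3)
im,pose=wshot(); cv2.imwrite("pics/tub.png",cv2.resize(im[0:360,140:500],(600,600))[:,:,::-1]); print(bot.read_clock())
```

```text
1.32 w 9.0 F [-8.7, -6.0, 16.7]
1.18 w 9.7 F [-9.3, -6.8, 12.8]
1.03 w 8.9 F [-5.6, -6.7, 7.3]
57.3417
```

View pics/tub.png

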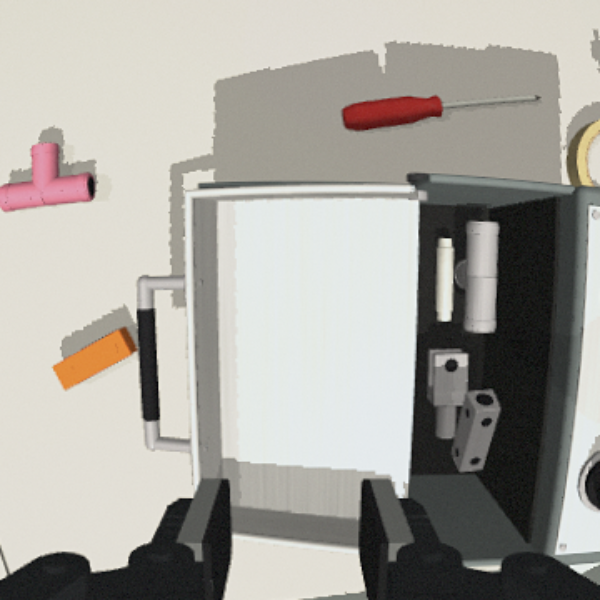

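Run:
```python
from pp import *
d=np.load("pose2.npz");pose=(d["p"],d["M"])
b=least_squares(lambda q:wproj(np.array([q[0],q[1],.228]),pose)-[414,23],[.6,.3]).x; print(b)
bot.set_gripper(0)
bot.move_linear([b[0],b[1],.42],speed=.3); bot.move_pose([b[0],b[1],.30],quat(down(0)))
print(bot.move_linear([b[0],b[1],.221],speed=.03,until_force=22),bot.read_position(),bot.read_ft_force())
bot.wait(.3); bot.move_linear([b[0],b[1],.32],speed=.15)
bot.move_linear([.50,.16,.42],speed=.3)
im,pose=wshot(); cv2.imwrite("pics/btn.png",cv2.resize(im[0:360,180:580],(800,600) if 0 else (667,600))[:,:,::-1]); print(bot.read_clock())
```

```text
[0.60422936 0.29868251]
False [0.60438333 0.29873151 0.22180224] [-2.42765295 -0.64016026  5.84381308]
64.7
```

View pics/btn.png

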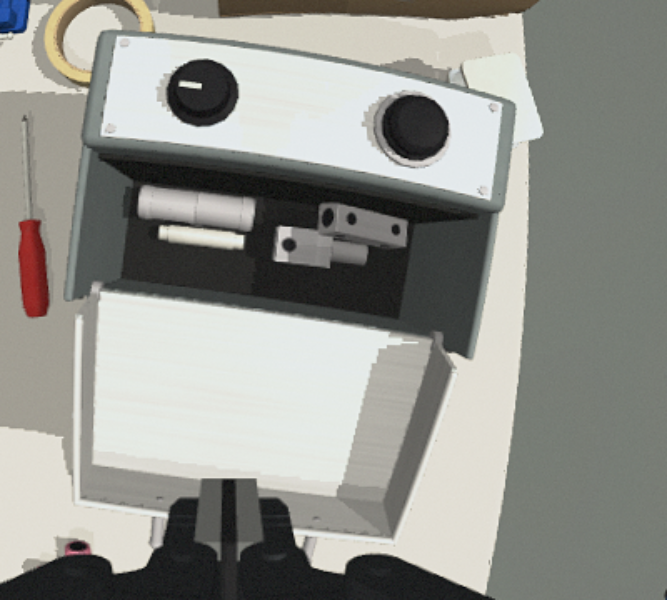

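Run:
```python
from pp import *
b=[.6042,.2987]
bot.move_linear([*b,.30],speed=.3); bot.move_linear([*b,.24],speed=.1); f0=bot.read_ft_force()[2]
for z in np.arange(.230,.2165,-.0015):
    bot.move_linear([*b,z],speed=.02); f=bot.read_ft_force()[2]-f0; print(round(bot.read_position()[2],4),round(f,1))
    if f>25: break
bot.move_linear([*b,.32],speed=.15); bot.move_linear([.45,.1,.42],speed=.3); print(bot.read_clock())
```

```text
0.2299 -0.4
0.2284 -1.0
0.2269 -0.8
0.2253 -0.9
0.2238 -1.3
0.2224 -1.2
0.2218 2.5
0.2217 9.7
0.2215 15.7
0.2215 21.7
71.0917
```

```bash
python3 -c "
from cell import bot
bot.wait(.5); print(bot.close_job())"
```

```text
the job is handed in; nothing more can be done
None
```

The job is handed in at about 72 s on the robot's clock, and every check I made at the end was good. `close_job()` gives no verdict.

- **Fittings:** I found four on the bench: tee, block, sleeve and clevis. I saw no elbow or hub in the pictures. The network reported both at low-to-medium confidence, but in one overlapping spot on the tray's handle end. I put the four into the tray one at a time, and a picture showed all of them lying in it.
- **Tipping:** I swung the tray up to about 1.47 rad, and the whole batch slid into the tub.
- **Start button:** I pressed it, then felt it again from above. First contact came only at z ≈ 0.222 m, against a hard stop. That is about 8 mm below its out position, so it has snapped over and stays in.
- **Last picture:** all four fittings were in the tub and the tray was empty and down. The screwdriver and tape were in place. I did not check the glue, parts box or caliper again at the end, but I never touched them.

**What did not go to plan:**
- **Lowering the tray:** my grip-width check stopped the guided lowering early, at 1.03 rad. The tray was let go there and sank back down by itself.
- **Gripping the handle:** the descent stopped on a light contact of about 10 N before the bar was gripped.
- **Clevis look:** the image comparison seemed to show it had moved. That was only the gripper finger covering it, and it had not moved.

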